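# Snap the control knob back onto the hotplate

### The job

The black control knob of the white hotplate was taken off for cleaning: pick it up, set it squarely on the bare metal spindle on the hotplate's front panel and press it down until it clicks home. Do not stop at the click: keep pushing so that the sprung orange ring under the knob is squeezed well down, and finish like that, with the hand still pressing the knob and not letting go. Leave the egg timer, the garlic and the spice jar where they stand.

Things in the scene. Friction and masses are not known exactly. Their poses are not given: they have to be found in the camera images.
- knob: black round knob, 48 mm across, 36 mm tall, 35 to 70 g, standing on its open underside on the worktop; origin at the centre of the underside, z up. White pointer line on top. Hollow below: a lip at the mouth (4 mm tall, hole 22 mm across), above it a chamber 29 mm across whose roof is 26 mm above the underside. It may be fitted at any turn.
- hotplate: white tabletop hotplate, fixed to the worktop, 240 (x) x 220 (y) mm, origin at the centre of its underside; front panel on its -x side, flat panel surface 50 mm above the worktop; dark round heating plate 160 mm across, top 8 mm above the panel, centred 30 mm to +x of the origin.
- spindle_base (a point): point on the panel surface on the axis of the bare metal spindle, 80 mm to -x of the hotplate's origin. The upright fixed spindle is 18 mm thick and 25 mm tall, its top 8 mm tapering to 8 mm. The knob's lip meets the spindle's sprung balls with the knob's underside about 20 mm above this point; once past them the knob is retained with its underside about 6.5 mm above it.
- spindle_catch (a point): on the spindle axis at its four sprung catch balls, 15 mm above the panel; they stand out to 13 mm from the axis. The lip is pushed past them with about 10 to 16 N, felt with the underside 20 to 16 mm above the panel; then the force drops through zero, and from about 13 mm the balls close over the lip (the click) and pull the knob down with up to 12 N until the ring is met.
- seal_ring (a joint): how far (m) the orange sprung ring round the spindle's foot (44 mm across) is pressed down: 0 free, top 7 mm above the panel; 0.005 fully pressed, then it is a hard stop. Stiffness 2500 N/m. The seated knob rests on it; left alone, a clicked-on knob presses it less than 0.0015.
- timer: bystander: red and white egg timer, 65 mm across, 52 mm tall, origin at the centre of its underside
- garlic: bystander: garlic bulb, 60 mm, origin at the centre of its underside
- spice_jar: bystander: glass spice jar with green lid, 43 mm across, 107 mm tall, origin at the centre of its underside
Not all that is in view belongs to the job. Of the things shaped like the knob, the black one is meant.

How it is judged:
On the way, in this order (a step that is already met when the one before it is completed fails the run):
1. the knob is picked up, clear of the worktop (height (world z) of knob above 0.03 m and contact force between the fingers and knob above 1 N), for 0.1 s.
2. the knob has clicked onto the spindle (horizontal distance between knob and spindle_base below 0.004 m and z of knob in the frame of spindle_base below 0.009 m), for 0.1 s.
At the end, for the whole second after the job is handed in: the knob sits on the spindle within 4 mm of its axis, upright within 0.12 rad, its underside less than 6 mm above the panel, and the robot is still pushing it down so that the orange ring stays pressed by more than 2.5 mm (half its travel, about 6 N) through the last second (horizontal distance between knob and spindle_base below 0.004 m and z of knob in the frame of spindle_base below 0.006 m and angle between knob's own z axis and vertical below 0.12 rad and value of joint seal_ring above 0.0025 m and contact force between any of the fingers, the arm and knob above 3 N); the arm keeps its last pose, push and grip.
It fails at once if the egg timer is shoved more than 40 mm (distance of timer from where it was at the start of the episode above 0.04 m).
It fails at once if the garlic is shoved more than 40 mm (distance of garlic from where it was at the start of the episode above 0.04 m).
It fails at once if the spice jar is shoved more than 40 mm or knocked over (distance of spice_jar from where it was at the start of the episode above 0.04 m or angle between spice_jar's own z axis and vertical above 0.7 rad).
It also fails if it takes over 37 s, if anything falls off the work surface, if the arm or the gripper's body presses on something with over 40 N, if the wrist force passes 120 N, or if a joint passes its speed limit or range.

### The arm

A 6-joint arm with a two-finger parallel gripper is mounted at the origin on a cart in front of the work surface, level with it; the furniture and walls round the work are solid. World frame = base frame: x ahead of the robot, y to its left, z up, the work surface at z = 0. Lengths are in m, angles in rad, forces in N, time in s.
With the tool pointing down it reaches from about 0.325 to 0.775 m from the base axis. Payload 9.3 kg.
Tool frame: the origin (TCP) lies on the centre line of the jaws, within the pads' length; the fingertips stand 11 mm ahead of it and the grasp point (between the pads) lies 8 mm behind it; z points along the fingers, y is the line along which they close (so a half turn about z gives the same grasp; the last joint's range is limited). The gripper opens to 85 mm and grips with 20 to 120 N. Pads are 22 mm wide; open, the fingers measure 114 mm over their backs; the gripper's body (76 mm by 85 mm) begins 54 mm behind the grasp point. The pads swing forward as they close: fully open they stand 13 mm farther back than shut.
Start: joints at [1.166, 0.259, 0.021, 1.334, 0, 1.418], TCP at [0.137, 0.533, 0.242] pointing down, gripper open.
Joint ranges: [-3.04, 3.04], [-0.91, 1.82], [-1.04, 1.36], [-1.92, 1.95], [-1.52, 1.45], [-3.14, 3.14]. Speed limits (rad/s): [2.22, 2.22, 2.79, 3.14, 3.14, 3.14].

### API

Orientations are given as a unit quaternion [x, y, z, w].
In Python, from bench import monitor, vision, r gives the robot as it stands.
- The arm moves only by the shell command python3 -m crank 'ROWS' [FORCE]. ROWS is JSON, a list of rows, each an object of numbers: "dx", "dy", "dz": the shift along the tool's x, y, z in cm; "ax", "ay", "az": the turn, a rotation vector about the tool's x, y, z in rad; "fingers": the closure, from -1 (fully open) to 1 (shut). In form: [{"dx": .., "dy": .., "dz": .., "ax": .., "ay": .., "az": .., "fingers": ..}, ...]. A call has 1 to 10 rows; each row is the pose to reach, as a shift and turn from the pose commanded when the call began, along the tool's axes at that moment; what a row does not reach only later rows make up. A row lasts 1/8 s, in which the tool goes at most 62.5 mm and 10.7 degrees, less where a joint would pass 70% of its speed; a pose out of reach is approached as far as the arm can. A call with a gripper value outside its range is refused whole. The fingers move at their own pace and stop on an object; FORCE is the grip in N (left out, the last holds). Time passes only in rows, so rows that repeat a pose let the fingers close. It gives the time, the measured TCP pose, the force, the opening and the grip force at its end, in the units of the state.
- monitor.read_state(): the state, without advancing time (a new reading comes with each control period).
- vision.camera(name): name is "scene" or "side" or "wrist"; returns a dict with "img" (384x512x3 uint8, red, green, blue), "vertical_fov" (degrees; the focal length in pixels is half the picture's height over the tangent of half this angle, whatever the lens; pixels are square), "cx", "cy" (the principal point, pixels), "eye" and "attitude" of the camera in the world. Camera axes: x right, y up, looking along -z (the intrinsics and any distortion apply to the point x, -y, -z); pixel columns grow to the right and rows downward; lengths in m; the calibration is good to about 2 mm. The wrist camera is an equidistant fisheye: a pixel r from the principal point sees the ray r / f radians off the axis. A picture is of the moment at which its call begins. There is no depth.
- r.job_done(): hands the job in; it is judged then, once.
The state is a dict: "time_s": time; "joint_positions": joint angles; "joint_velocities": joint speeds; "effort": joint torques, N m; "position": TCP position; "ee_rot": TCP orientation; "wrist_force": force on the tool from outside, world axes, zero at the start; "ft_torque": the same for the moment, N m; "grip_width": finger opening in m; "grip_force": force on a finger pad.
Only numpy, scipy, OpenCV 4.12 (cv2) and the standard library are available. Lean on these libraries where they do the work, as an engineer would, in place of code of your own. Each camera call takes 0.05 s, during which the arm holds its last target. There are 200 camera calls.

## Working session

There is one attempt and no reset: what is moved stays moved. The work goes in short steps, Python scripts to look and compute and a shell command to move; the robot and the scene stay as the last step left them, time stands still between calls to the robot, and variables do not carry over. Pictures are saved under pics/ and viewed, at most 10 in all, crops included, and the job is handed in when it is done.

```bash
ls; mkdir -p pics; python3 - <<'E'
from bench import monitor, vision, r
import cv2
for n in ("scene","side"):
    c=vision.camera(n); cv2.imwrite(f"pics/{n}0.png",cv2.resize(c["img"][:,:,::-1],(800,600),interpolation=cv2.INTER_CUBIC))
    print(n,{k:v for k,v in c.items() if k!="img"})
print(monitor.read_state())
E
```

```text
pics
scene {'vertical_fov': 42.88606805875648, 'cx': 264.61441421147435, 'cy': 191.80036217356553, 'eye': array([-0.23254113, -0.58503539,  0.96334983]), 'attitude': array([ 0.37457688, -0.17594247, -0.39856271,  0.81846453])}
side {'vertical_fov': 52.46323033187874, 'cx': 251.91376792497255, 'cy': 202.1196503624979, 'eye': array([ 0.35322377, -0.90865801,  0.63099847]), 'attitude': array([ 0.48963728, -0.04180616, -0.09941797,  0.8652304 ])}
{'time_s': 0.1, 'joint_positions': array([1.16640029e+00, 2.59128060e-01, 2.08427839e-02, 1.33368099e+00,
       1.71237031e-05, 1.41821824e+00]), 'joint_velocities': array([ 0.00031204, -0.00096526,  0.00049396,  0.00078627,  0.00094412,
        0.00021487]), 'effort': array([ 4.72248692e-03, -5.56693482e+01,  3.45070195e+01,  1.16578434e-02,
       -1.27546032e-04, -1.23368017e-05]), 'position': array([0.13693774, 0.53244374, 0.24173288]), 'ee_rot': array([ 1.25576552e-01,  9.92083760e-01, -5.60076824e-04, -1.69040419e-04]), 'wrist_force': array([ 0.24826075, -0.07599704, -0.66899966]), 'ft_torque': array([-0.03431659,  0.02552701,  0.02732733]), 'grip_force': 0.0, 'grip_width': 0.08537817180717448}
```

View pics/scene0.png

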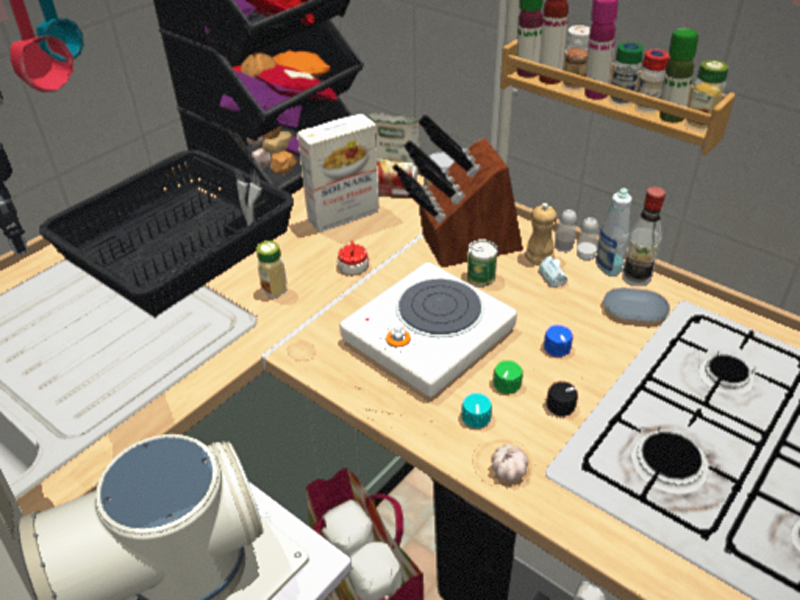

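View pics/side0.png

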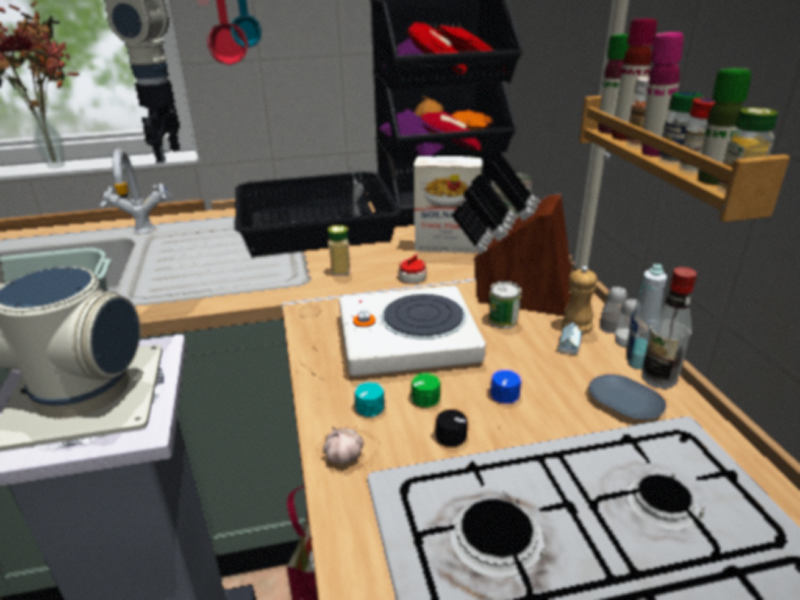

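Both views show the scene. Things that could be taken for the knob in the scene picture (800x600): black (562,398), cyan (477,410), green (508,377) and blue (558,340). I choose black. The spindle with the orange ring is at (398,335) in the scene view and (364,317) in the side view. Next is a close crop of each.

```bash
cat > h.py <<'E'
import numpy as np, cv2
from scipy.spatial.transform import Rotation as R
def foc(c): return 192/np.tan(np.radians(c["vertical_fov"])/2)
def ray(c,u,v):
    d=np.array([(u-c["cx"])/foc(c),-(v-c["cy"])/foc(c),-1]); return R.from_quat(c["attitude"]).apply(d/np.linalg.norm(d))
def onz(c,u,v,z):
    d=ray(c,u,v); return c["eye"]+d*(z-c["eye"][2])/d[2]
def proj(c,p):
    q=R.from_quat(c["attitude"]).inv().apply(np.asarray(p)-c["eye"]); f=foc(c)
    x,y,z=q[...,0],-q[...,1],-q[...,2]
    k=f/z if not c.get("fish") else f*np.arctan2(np.hypot(x,y),z)/np.maximum(np.hypot(x,y),1e-9)
    return np.stack([c["cx"]+k*x,c["cy"]+k*y],-1)
E
python3 - <<'E'
from bench import vision
import cv2,numpy as np,pickle
rows=[]
S={}
for n,pts in (("scene",[(360,255),(255,214)]),("side",[(289,274),(233,203)])):
    c=vision.camera(n);S[n]=c;row=[]
    for (u,v) in pts:
        x0,y0=u-25,v-18; p=cv2.resize(c["img"][y0:y0+37,x0:x0+50,::-1],(400,296),interpolation=cv2.INTER_CUBIC)
        row.append(p); print(n,x0,y0)
    rows.append(np.hstack(row))
pickle.dump(S,open("S.pkl","wb"))
cv2.imwrite("pics/c1.png",np.vstack(rows))
E
```

```text
scene 335 237
scene 230 196
side 264 256
side 208 185
```

View pics/c1.png

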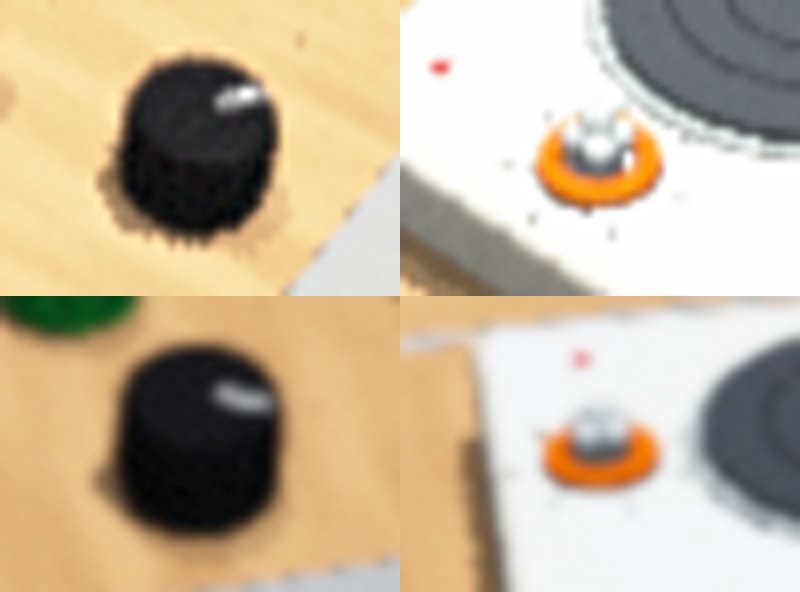

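The crops confirm a black knob with its white pointer: scene u 350.2–369.8, v 243.9–267; side u 279–299, v 262–286. The ring spans scene u 247–263 with its bottom at v 222, and side u 226–240.5 with its bottom at v 209.

```bash
python3 - <<'E'
from h import *
import pickle
from scipy.optimize import least_squares
S=pickle.load(open("S.pkl","rb")); a=np.linspace(0,6.28,73)
def cyl(x,y,r,z0,z1): return np.array([[x+r*np.cos(t),y+r*np.sin(t),z] for z in(z0,z1) for t in a])
def bb(c,P): p=proj(c,P); return np.r_[p.min(0),p.max(0)]
def fit(r,z0,z1,obs,g):
    def res(q):
        out=[]
        for n,o in obs.items():
            e=bb(S[n],cyl(*q,r,z0,z1))-np.array(o,float); out+=list(e[~np.isnan(e)])
        return out
    s=least_squares(res,g); print(s.x.round(4),np.round(s.fun,1)); return s.x
n=np.nan
k=fit(.024,0,.036,{"scene":[350.25,243.9,369.75,267],"side":[279,262.1,299,285.9]},[.5,-.1])
s=fit(.022,.05,.057,{"scene":[247.1,n,262.9,222],"side":[225.9,n,240.5,209.25]},[.5,.1])
for nm,u,v,z in(("green",508,377,.018),("blue",558,340,.018),("cyan",477,410,.018),("garlic",509,463,.02),("timer",352,258,.02),("jar",270,270,.05),("can",482,262,.03)):
    print(nm,onz(S["scene"],u*.64,v*.64,z).round(3))
# hotplate check: front corners (top) scene 342,325 ; 431,385
print(onz(S["scene"],342*.64,325*.64,.05),onz(S["scene"],431*.64,385*.64,.05))
from bench import monitor
print(R.from_quat(monitor.read_state()["ee_rot"]).as_matrix().round(3))
E
```

```text
[ 0.5679 -0.2505] [-0.3 -0.8  0.9 -0.3 -1.  -0.9  0.1  1. ]
[0.4887 0.0307] [-0.3  0.3 -0.2 -0.5  0.5  0.1]
green [ 0.553 -0.154  0.018]
blue [ 0.682 -0.175  0.018]
cyan [ 0.461 -0.154  0.018]
garlic [ 0.404 -0.253  0.02 ]
timer [0.634 0.27  0.02 ]
jar [0.483 0.342 0.05 ]
can [0.771 0.05  0.03 ]
[0.45275237 0.1293005  0.05      ] [ 0.43559269 -0.08021887  0.05      ]
[[-0.968  0.249 -0.   ]
 [ 0.249  0.968 -0.001]
 [ 0.    -0.001 -1.   ]]
```

```bash
python3 -m crank '[{"dx":-61.2,"dy":-65.1,"dz":6,"az":1.3,"fingers":-1},{"dx":-61.2,"dy":-65.1,"dz":6,"az":1.3,"fingers":-1},{"dx":-61.2,"dy":-65.1,"dz":6,"az":1.3,"fingers":-1},{"dx":-61.2,"dy":-65.1,"dz":6,"az":1.3,"fingers":-1},{"dx":-61.2,"dy":-65.1,"dz":6,"az":1.3,"fingers":-1},{"dx":-61.2,"dy":-65.1,"dz":6,"az":1.3,"fingers":-1},{"dx":-61.2,"dy":-65.1,"dz":6,"az":1.3,"fingers":-1},{"dx":-61.2,"dy":-65.1,"dz":6,"az":1.3,"fingers":-1},{"dx":-61.2,"dy":-65.1,"dz":6,"az":1.3,"fingers":-1},{"dx":-61.2,"dy":-65.1,"dz":6,"az":1.3,"fingers":-1}]' 40
cat >> h.py <<'E'
def go(target,ang=None,closes=True):
    """rows' shift in cm and az to bring TCP to target with tool y at world angle ang"""
    from bench import monitor
    s=monitor.read_state(); M=R.from_quat(s["ee_rot"]).as_matrix()
    d=M.T@(np.array(target)-s["position"])*100
    out=dict(d=d.round(2))
    T=M
    if ang is not None:
        y=np.array([np.cos(ang),np.sin(ang),0]); z=np.array([0,0,-1.]); T=np.c_[np.cross(y,z),y,z]
        out["rot"]=R.from_matrix(M.T@T).as_rotvec().round(3)
    print(out,"t",round(s["time_s"],2),"pos",s["position"].round(4),"F",s["wrist_force"].round(1),"grip",round(s["grip_width"],4),round(s["grip_force"],1),"q",s["joint_positions"].round(2))
E
python3 -c "
from h import *
go([.568,-.2505,.15],0.05)"
```

```text
{'d': array([-61.26, -65.08,   9.23]), 'rot': array([-1.000e-03,  0.000e+00,  1.269e+00])} t 0.2 pos [0.137  0.5325 0.2419] F [ 0.4 -0.1 -0.1] grip 0.0858 0.0 q [1.17 0.26 0.02 1.33 0.   1.42]invalid input at $[0]: expected keys dx, dy, dz, ax, ay, az, fingers
```

```bash
python3 -m crank '[{"dx":-61.2,"dy":-65.1,"dz":6,"ax":0,"ay":0,"az":1.27,"fingers":-1},{"dx":-61.2,"dy":-65.1,"dz":6,"ax":0,"ay":0,"az":1.27,"fingers":-1},{"dx":-61.2,"dy":-65.1,"dz":6,"ax":0,"ay":0,"az":1.27,"fingers":-1},{"dx":-61.2,"dy":-65.1,"dz":6,"ax":0,"ay":0,"az":1.27,"fingers":-1},{"dx":-61.2,"dy":-65.1,"dz":6,"ax":0,"ay":0,"az":1.27,"fingers":-1},{"dx":-61.2,"dy":-65.1,"dz":6,"ax":0,"ay":0,"az":1.27,"fingers":-1},{"dx":-61.2,"dy":-65.1,"dz":6,"ax":0,"ay":0,"az":1.27,"fingers":-1},{"dx":-61.2,"dy":-65.1,"dz":6,"ax":0,"ay":0,"az":1.27,"fingers":-1},{"dx":-61.2,"dy":-65.1,"dz":6,"ax":0,"ay":0,"az":1.27,"fingers":-1},{"dx":-61.2,"dy":-65.1,"dz":6,"ax":0,"ay":0,"az":1.27,"fingers":-1}]' 40
python3 -c "
from h import *
go([.568,-.2505,.15],0.05)"
```

```text
time_s: 1.45
position: [0.4381, -0.0159, 0.2004]
ee_rot: [0.69, 0.724, 0.0, 0.0]
wrist_force: [1.8, 1.2, -0.4]
grip_width: 0.0855
grip_force: 0.0
{'d': array([-24.06,  11.83,   5.05]), 'rot': array([ 0.001,  0.   , -0.001])} t 1.45 pos [ 0.4381 -0.0159  0.2004] F [ 1.8  1.2 -0.4] grip 0.0855 0.0 q [-0.23  0.09 -0.3   1.18  0.    1.29]
```

```bash
python3 -m crank '[{"dx":-23,"dy":11.3,"dz":4,"ax":0,"ay":0,"az":0,"fingers":-1},{"dx":-23,"dy":11.3,"dz":4,"ax":0,"ay":0,"az":0,"fingers":-1},{"dx":-23,"dy":11.3,"dz":4,"ax":0,"ay":0,"az":0,"fingers":-1},{"dx":-23,"dy":11.3,"dz":4,"ax":0,"ay":0,"az":0,"fingers":-1},{"dx":-23,"dy":11.3,"dz":4,"ax":0,"ay":0,"az":0,"fingers":-1},{"dx":-23,"dy":11.3,"dz":4,"ax":0,"ay":0,"az":0,"fingers":-1},{"dx":-23,"dy":11.3,"dz":4,"ax":0,"ay":0,"az":0,"fingers":-1}]'
python3 - <<'E'
from h import *
from bench import vision
go([.568,-.2505,.08],0.05)
c=vision.camera("wrist"); c["fish"]=1
print({k:v for k,v in c.items() if k!="img"})
for nm,P in (("underside c",[.568,-.2505,0]),("top c",[.568,-.2505,.036])): print(nm,proj(c,np.array(P)))
cv2.imwrite("pics/w1.png",cv2.resize(c["img"][:,:,::-1],(800,600),interpolation=cv2.INTER_CUBIC))
import pickle; pickle.dump(c,open("W.pkl","wb"))
E
```

```text
time_s: 2.33
position: [0.5612, -0.2367, 0.1609]
ee_rot: [0.689, 0.725, 0.0, -0.0]
wrist_force: [-0.0, -0.5, 0.0]
grip_width: 0.0852
grip_force: 0.0
{'d': array([-1.41,  0.61,  8.09]), 'rot': array([ 0., -0., -0.])} t 2.33 pos [ 0.5612 -0.2367  0.1609] F [-0.  -0.5  0. ] grip 0.0852 0.0 q [-0.54  0.39  0.01  1.19  0.    0.98]
{'vertical_fov': 65.70646984690485, 'cx': 257.1740114504905, 'cy': 188.37162926427283, 'eye': array([ 0.55854847, -0.16304493,  0.29193222]), 'attitude': array([-0.14489629, -0.00360031,  0.02459112,  0.98913466]), 'fish': 1}
underside c [262.14285697 188.75656017]
top c [262.77344586 200.1530121 ]
```

View pics/w1.png

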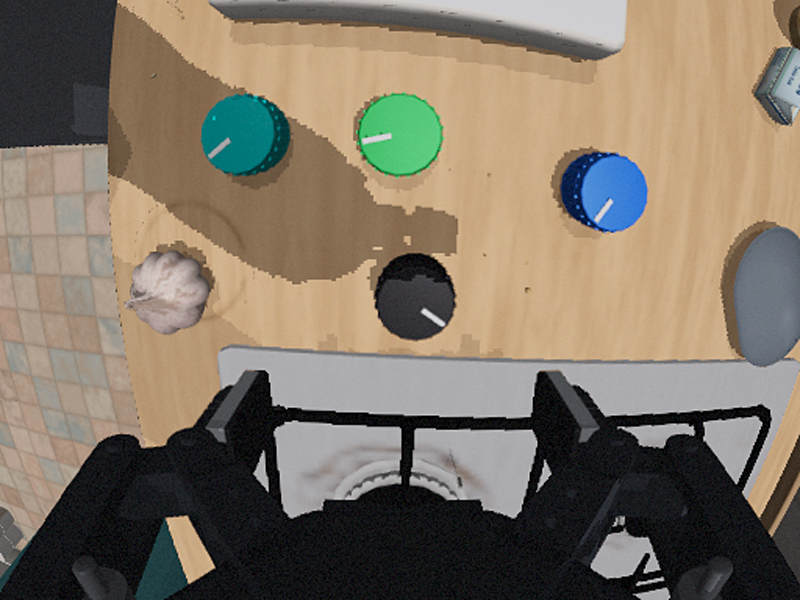

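The wrist view shows the black knob at u 375–456, v 253–340 (800 px scale), with nothing under the fingers' path along x. The hob edge lies just below it. I'll refit the knob's position.

```bash
python3 - <<'E'
from h import *
import pickle
from scipy.optimize import least_squares
c=pickle.load(open("W.pkl","rb"))
m=(c["img"].max(2)<70).astype(np.uint8); n,l,st,ce=cv2.connectedComponentsWithStats(m)
i=[j for j in range(1,n) if st[j,0]<265<st[j,0]+st[j,2] and st[j,1]<190<st[j,1]+st[j,3] and 500<st[j,4]<8000]; print(st[i])
o=np.array([375,253,456,340])*.64
a=np.linspace(0,6.28,73)
def cyl(x,y): return np.array([[x+.024*np.cos(t),y+.024*np.sin(t),z] for z in(0,.036) for t in a])
def f(q): p=proj(c,cyl(*q)); return np.r_[p.min(0),p.max(0)]-o
s=least_squares(f,[.568,-.25]); print(s.x,s.fun); go([*s.x,.08],.05); go([*s.x,.02],.05)
E
```

```text
[[ 240  162   51   55 2068]]
[ 0.5705965  -0.24491455] [-0.52681111 -1.34876597  0.53732547  1.36482493]
{'d': array([-0.87,  0.89,  8.11]), 'rot': array([0., 0., 0.])} t 2.38 pos [ 0.5613 -0.2366  0.1611] F [-0.2  0.9  0.6] grip 0.0853 0.0 q [-0.54  0.39  0.01  1.19  0.    0.98]
{'d': array([-0.87,  0.88, 14.11]), 'rot': array([0., 0., 0.])} t 2.38 pos [ 0.5613 -0.2366  0.1611] F [-0.2  0.9  0.6] grip 0.0853 0.0 q [-0.54  0.39  0.01  1.19  0.    0.98]
```

```bash
python3 -m crank '[{"dx":-1.1,"dy":0.8,"dz":5,"ax":0,"ay":0,"az":0,"fingers":-1},{"dx":-1.1,"dy":0.8,"dz":9,"ax":0,"ay":0,"az":0,"fingers":-1},{"dx":-1.1,"dy":0.8,"dz":12,"ax":0,"ay":0,"az":0,"fingers":-1},{"dx":-1.1,"dy":0.8,"dz":14,"ax":0,"ay":0,"az":0,"fingers":-1},{"dx":-1.1,"dy":0.8,"dz":14,"ax":0,"ay":0,"az":0,"fingers":-1},{"dx":-1.1,"dy":0.8,"dz":14,"ax":0,"ay":0,"az":0,"fingers":-1},{"dx":-1.1,"dy":0.8,"dz":14,"ax":0,"ay":0,"az":0,"fingers":-1}]'
python3 - <<'E'
from h import *
from bench import vision
go([.570,-.247,.014],0.05)
c=vision.camera("wrist"); c["fish"]=1
cv2.imwrite("pics/w2.png",cv2.resize(c["img"][:,:,::-1],(800,600),interpolation=cv2.INTER_CUBIC))
E
```

```text
time_s: 3.25
position: [0.5708, -0.2486, 0.0218]
ee_rot: [0.689, 0.724, 0.0, 0.001]
wrist_force: [0.5, -0.4, -0.1]
grip_width: 0.0855
grip_force: 0.0
{'d': array([ 0.17, -0.07,  0.78]), 'rot': array([ 0.002,  0.001, -0.001])} t 3.25 pos [ 0.5708 -0.2486  0.0218] F [ 0.5 -0.4 -0.1] grip 0.0855 0.0 q [-0.55  0.52 -0.17  0.89  0.    0.98]
```

View pics/w2.png

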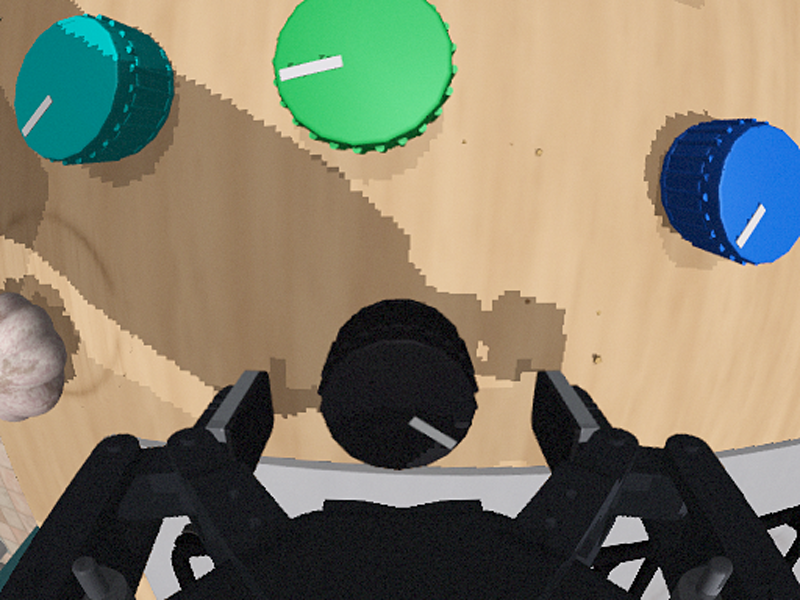

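The knob is centred between the pads, at (398,403) against the jaw centre at about (404,405). I'll go 8 mm lower and close.

```bash
python3 -m crank '[{"dx":0.1,"dy":0,"dz":0.7,"ax":0,"ay":0,"az":0,"fingers":-1},{"dx":0.1,"dy":0,"dz":0.7,"ax":0,"ay":0,"az":0,"fingers":-1},{"dx":0.1,"dy":0,"dz":0.7,"ax":0,"ay":0,"az":0,"fingers":0.5},{"dx":0.1,"dy":0,"dz":0.7,"ax":0,"ay":0,"az":0,"fingers":1},{"dx":0.1,"dy":0,"dz":0.7,"ax":0,"ay":0,"az":0,"fingers":1},{"dx":0.1,"dy":0,"dz":0.7,"ax":0,"ay":0,"az":0,"fingers":1},{"dx":0.1,"dy":0,"dz":0.7,"ax":0,"ay":0,"az":0,"fingers":1},{"dx":0.1,"dy":0,"dz":0.7,"ax":0,"ay":0,"az":0,"fingers":1},{"dx":0.1,"dy":0,"dz":0.7,"ax":0,"ay":0,"az":0,"fingers":1}]' 80
```

```text
time_s: 4.42
position: [0.5704, -0.2477, 0.0139]
ee_rot: [0.69, 0.724, 0.0, 0.0]
wrist_force: [0.6, 0.1, 5.3]
grip_width: 0.0452
grip_force: 82.2
```

Gripped at 82 N. I'll lift and look.

```bash
python3 -m crank '[{"dx":0,"dy":0,"dz":-2,"ax":0,"ay":0,"az":0,"fingers":1},{"dx":0,"dy":0,"dz":-6,"ax":0,"ay":0,"az":0,"fingers":1},{"dx":0,"dy":0,"dz":-11,"ax":0,"ay":0,"az":0,"fingers":1},{"dx":0,"dy":0,"dz":-13,"ax":0,"ay":0,"az":0,"fingers":1},{"dx":0,"dy":0,"dz":-13,"ax":0,"ay":0,"az":0,"fingers":1},{"dx":0,"dy":0,"dz":-13,"ax":0,"ay":0,"az":0,"fingers":1},{"dx":0,"dy":0,"dz":-13,"ax":0,"ay":0,"az":0,"fingers":1}]'
python3 - <<'E'
from h import *
from bench import vision
go([.489,.031,.15],1.57)
c=vision.camera("wrist"); s=vision.camera("side")
from bench import monitor
u,v=map(int,proj(s,monitor.read_state()["position"])); print(u,v)
a=cv2.resize(c["img"][120:384,100:420,::-1],(480,396),interpolation=cv2.INTER_CUBIC)
y0=v-40;x0=u-32
b=cv2.resize(s["img"][y0:y0+79,x0:x0+64,::-1],(320,396),interpolation=cv2.INTER_CUBIC)
cv2.imwrite("pics/w3.png",np.hstack([a,b]))
E
```

```text
time_s: 5.3
position: [0.5695, -0.2472, 0.1418]
ee_rot: [0.69, 0.724, -0.0, -0.001]
wrist_force: [0.5, -0.4, -0.7]
grip_width: 0.0453
grip_force: 81.7
{'d': array([28.19, -6.68, -0.77]), 'rot': array([-1.000e-03, -3.000e-03, -1.521e+00])} t 5.3 pos [ 0.5695 -0.2472  0.1418] F [ 0.5 -0.4 -0.7] grip 0.0453 81.7 q [-0.54  0.42  0.01  1.16 -0.    0.98]
290 229
```

View pics/w3.png

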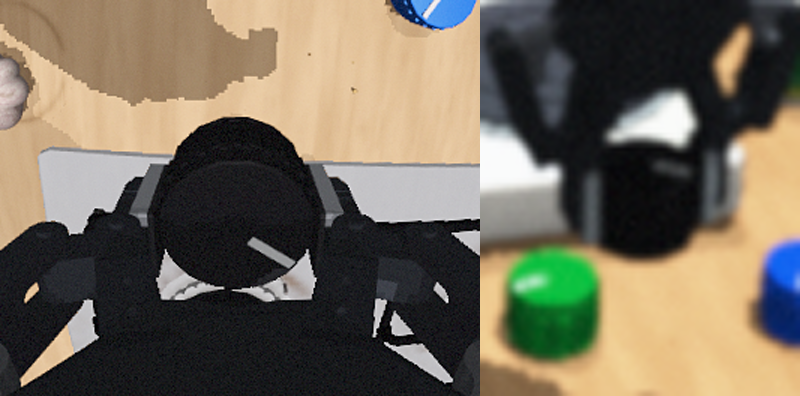

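The knob is held upright between the pads. In the wrist view its silhouette runs from v≈197 (underside edge) to v≈313 (top edge) in raw pixels. I'll work out its offset from the TCP.

```bash
python3 - <<'E'
from h import *
from bench import vision, monitor
from scipy.optimize import least_squares
c=vision.camera("wrist"); c["fish"]=1; s=monitor.read_state(); p=s["position"]; M=R.from_quat(s["ee_rot"]).as_matrix()
a=np.linspace(0,6.28,120)
for zo in (-.0139,-.010,-.018):
    def P(q): return proj(c,np.array([p+M@[q[0],q[1],0]+[.024*np.cos(t),.024*np.sin(t),z] for z in(zo,zo+.036) for t in a]))
    o=np.array([204.7,196.7,313.3])
    f=lambda q:(lambda k:np.array([k[:,0].min(),k[:,1].min(),k[:,1].max()]))(P(q))-o
    r=least_squares(f,[0,0]); print(zo,r.x.round(4),r.fun.round(1))
E
```

```text
-0.0139 [0.0029 0.0022] [ 0.  -1.6  2. ]
-0.01 [0.005 0.003] [ 0.  -3.3  4. ]
-0.018 [0.0006 0.0014] [-0.  0. -0.]
```

```bash
python3 -m crank '[{"dx":28.2,"dy":-6.5,"dz":-0.8,"ax":0,"ay":0,"az":-1.52,"fingers":1},{"dx":28.2,"dy":-6.5,"dz":-0.8,"ax":0,"ay":0,"az":-1.52,"fingers":1},{"dx":28.2,"dy":-6.5,"dz":-0.8,"ax":0,"ay":0,"az":-1.52,"fingers":1},{"dx":28.2,"dy":-6.5,"dz":-0.8,"ax":0,"ay":0,"az":-1.52,"fingers":1},{"dx":28.2,"dy":-6.5,"dz":-0.8,"ax":0,"ay":0,"az":-1.52,"fingers":1},{"dx":28.2,"dy":-6.5,"dz":-0.8,"ax":0,"ay":0,"az":-1.52,"fingers":1},{"dx":28.2,"dy":-6.5,"dz":-0.8,"ax":0,"ay":0,"az":-1.52,"fingers":1},{"dx":28.2,"dy":-6.5,"dz":-0.8,"ax":0,"ay":0,"az":-1.52,"fingers":1},{"dx":28.2,"dy":-6.5,"dz":-0.8,"ax":0,"ay":0,"az":-1.52,"fingers":1},{"dx":28.2,"dy":-6.5,"dz":-0.8,"ax":0,"ay":0,"az":-1.52,"fingers":1}]'
python3 - <<'E'
from h import *
from bench import vision
go([.491,.031,.108],1.57)
c=vision.camera("wrist"); c["fish"]=1; print(proj(c,np.array([[.489,.031,.05],[.489,.031,.075]])))
s=vision.camera("side"); n=vision.camera("scene")
def cr(c,u,v,k=5,w=80,h=60):return cv2.resize(c["img"][v-h//2:v+h//2,u-w//2:u+w//2,::-1],(w*k,h*k),interpolation=cv2.INTER_CUBIC)
print(proj(s,np.array([.489,.031,.075])),proj(n,np.array([.489,.031,.075])))
w=cv2.resize(c["img"][:,:,::-1],(400,300))
cv2.imwrite("pics/w4.png",np.vstack([np.hstack([cr(s,233,190),cr(n,255,200)]),np.hstack([w,cv2.resize(c["img"][100:340,100:420,::-1],(400,300))])]))
E
```

```text
time_s: 6.7
position: [0.4913, 0.0309, 0.1513]
ee_rot: [0.003, 1.0, 0.0, -0.0]
wrist_force: [-0.6, -0.2, -0.5]
grip_width: 0.0455
grip_force: 81.8
{'d': array([0.03, 0.01, 4.33]), 'rot': array([ 0.   , -0.   , -0.005])} t 6.7 pos [0.4913 0.0309 0.1513] F [-0.6 -0.2 -0.5] grip 0.0455 81.8 q [-0.11  0.21 -0.29  1.08  0.   -0.1 ]
[[256.45471105 188.57137769]
 [256.38665194 198.34565744]]
[232.90668623 197.64856903] [254.79692693 209.18948229]
```

View pics/w4.png

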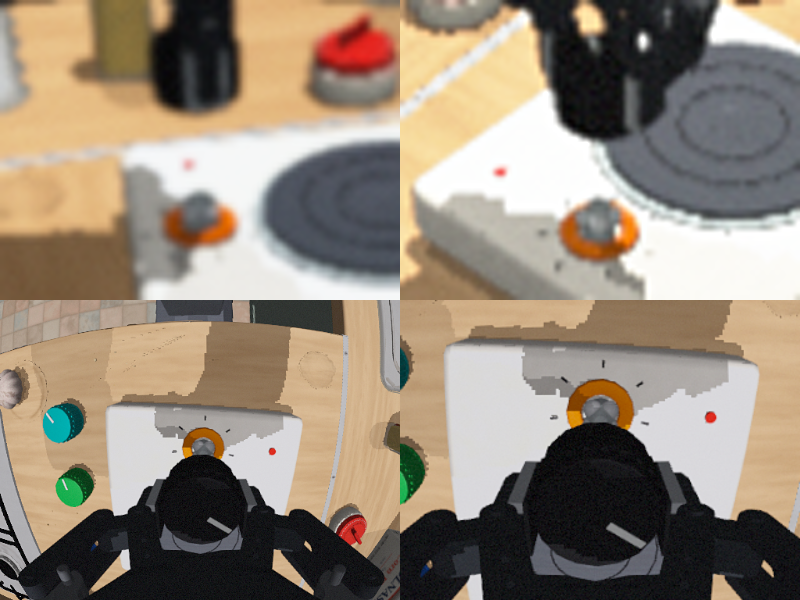

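The wrist view shows the ring 56 px wide, centred at raw u≈261, against a predicted 256. I'll fit both the ring and the knob in this one image.

```bash
cat > m.py <<'E'
from h import *
from bench import vision, monitor
from scipy.optimize import least_squares
a=np.linspace(0,6.28,120)
circ=lambda x,y,r,z:np.array([[x+r*np.cos(t),y+r*np.sin(t),z] for t in a])
c=vision.camera("wrist"); c["fish"]=1; p=monitor.read_state()["position"]
hsv=cv2.cvtColor(c["img"],cv2.COLOR_RGB2HSV); m=cv2.inRange(hsv,(8,150,60),(22,255,255)); m[:150]=0;m[240:]=0;m[:,:200]=0;m[:,330:]=0
ys,xs=np.nonzero(m); o=np.array([xs.min(),xs.max()+1,ys.min()]); print("ring px",o,len(xs))
f=lambda q:(lambda k:np.array([k[:,0].min(),k[:,0].max(),k[:,1].min()]))(proj(c,np.r_[circ(*q,.022,.057),circ(*q,.022,.052)]))-o
r=least_squares(f,p[:2]); print("ring",r.x.round(4),r.fun.round(1))
# knob top edge of silhouette (underside rim) against light background: contour of dark blob, upper arc
d=(c["img"].max(2)<60).astype(np.uint8)
pts=[]
for u in range(235,285,3):
    v=np.nonzero(d[190:260,u])[0]
    col=d[:,u]
    vv=[y for y in range(185,270) if col[y:y+12].all()]
    if vv: pts.append((u,vv[0]))
pts=np.array(pts,float); print(pts.astype(int).tolist())
def g(q):
    k=proj(c,np.r_[circ(*(p[:2]+q),.024,p[2]-.0139),circ(*(p[:2]+q),.024,p[2]+.0221)])
    h=cv2.convexHull(k.astype(np.float32))
    return [cv2.pointPolygonTest(h,(float(u)+.5,float(v)),True) for u,v in pts]
r=least_squares(g,[0,0],diff_step=1e-2,x_scale=.001,loss="soft_l1"); print("knob off",r.x.round(4),np.abs(r.fun).max().round(2))
E
python3 m.py
```

```text
ring px [233 287 163] 1041
ring [0.4894 0.0338] [-0.6  0.6  0. ]
[[235, 204], [238, 203], [241, 201], [244, 200], [247, 199], [250, 198], [253, 198], [256, 198], [259, 198], [262, 198], [265, 198], [268, 199], [271, 200], [274, 201], [277, 203], [280, 204], [283, 206]]
knob off [0.0005 0.001 ] 0.88
```

```bash
python3 -m crank '[{"dx":0.1,"dy":0.1,"dz":3,"ax":0,"ay":0,"az":0,"fingers":1},{"dx":0.1,"dy":0.1,"dz":5.7,"ax":0,"ay":0,"az":0,"fingers":1},{"dx":0.1,"dy":0.1,"dz":5.7,"ax":0,"ay":0,"az":0,"fingers":1},{"dx":0.1,"dy":0.1,"dz":5.7,"ax":0,"ay":0,"az":0,"fingers":1},{"dx":0.1,"dy":0.1,"dz":5.7,"ax":0,"ay":0,"az":0,"fingers":1}]' 110
python3 - <<'E'
from h import *
from bench import vision
go([.490,.032,.09],1.57)
s=vision.camera("side"); n=vision.camera("scene")
def cr(c,u,v):return cv2.resize(c["img"][v-22:v+23,u-20:u+20,::-1],(400,450),interpolation=cv2.INTER_CUBIC)
cv2.imwrite("pics/w5.png",np.hstack([cr(s,233,195),cr(n,255,205)]))
E
```

```text
time_s: 7.52
position: [0.4911, 0.0318, 0.0955]
ee_rot: [0.001, 1.0, -0.0, 0.001]
wrist_force: [-0.1, -1.2, -0.5]
grip_width: 0.0451
grip_force: 112.9
{'d': array([0.11, 0.02, 0.55]), 'rot': array([-0.   ,  0.002, -0.001])} t 7.53 pos [0.4911 0.0318 0.0955] F [-0.1 -1.2 -0.5] grip 0.0451 112.9 q [-0.11  0.25 -0.38  0.93 -0.   -0.1 ]
```

View pics/w5.png

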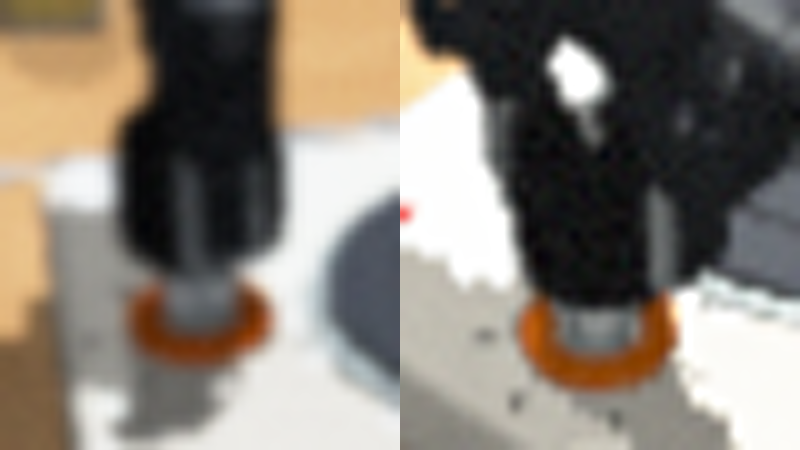

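The knob lines up with the spindle in both views: side centre 202 against ring 200, scene 600 against 599. I'll lower it onto the taper and check the force.

```bash
python3 -m crank '[{"dx":0.05,"dy":0,"dz":0.5,"ax":0,"ay":0,"az":0,"fingers":1},{"dx":0.05,"dy":0,"dz":0.9,"ax":0,"ay":0,"az":0,"fingers":1},{"dx":0.05,"dy":0,"dz":0.9,"ax":0,"ay":0,"az":0,"fingers":1},{"dx":0.05,"dy":0,"dz":0.9,"ax":0,"ay":0,"az":0,"fingers":1}]'
python3 -m crank '[{"dx":0,"dy":0,"dz":0.2,"ax":0,"ay":0,"az":0,"fingers":1},{"dx":0,"dy":0,"dz":0.4,"ax":0,"ay":0,"az":0,"fingers":1},{"dx":0,"dy":0,"dz":0.4,"ax":0,"ay":0,"az":0,"fingers":1}]'
```

```text
time_s: 8.12
position: [0.4899, 0.0319, 0.0854]
ee_rot: [0.001, 1.0, 0.0, -0.0]
wrist_force: [0.2, 0.2, -0.9]
grip_width: 0.0448
grip_force: 112.9
time_s: 8.5
position: [0.4898, 0.0325, 0.0818]
ee_rot: [0.001, 1.0, 0.001, 0.0]
wrist_force: [-1.7, 3.1, 7.0]
grip_width: 0.0449
grip_force: 114.2
```

Force is rising at the balls as expected. A light sideways force points to +y, so I'll nudge that way and keep pressing.

```bash
python3 -m crank '[{"dx":0.05,"dy":0.1,"dz":0.2,"ax":0,"ay":0,"az":0,"fingers":1},{"dx":0.05,"dy":0.1,"dz":0.4,"ax":0,"ay":0,"az":0,"fingers":1},{"dx":0.05,"dy":0.1,"dz":0.4,"ax":0,"ay":0,"az":0,"fingers":1}]' 120
python3 -m crank '[{"dx":0,"dy":0,"dz":0.2,"ax":0,"ay":0,"az":0,"fingers":1},{"dx":0,"dy":0,"dz":0.4,"ax":0,"ay":0,"az":0,"fingers":1},{"dx":0,"dy":0,"dz":0.4,"ax":0,"ay":0,"az":0,"fingers":1}]'
```

```text
time_s: 8.88
position: [0.4894, 0.033, 0.0775]
ee_rot: [0.001, 1.0, 0.0, 0.0]
wrist_force: [-0.4, 0.3, 1.2]
grip_width: 0.0443
grip_force: 122.5
time_s: 9.25
position: [0.4889, 0.0329, 0.0723]
ee_rot: [0.001, 1.0, 0.0, -0.001]
wrist_force: [3.3, 0.5, -14.0]
grip_width: 0.0448
grip_force: 124.1
```

Past the balls: the knob is now being pulled down with 14 N. I'll keep pressing into the ring.

```bash
python3 -m crank '[{"dx":-0.05,"dy":0,"dz":0.2,"ax":0,"ay":0,"az":0,"fingers":1},{"dx":-0.05,"dy":0,"dz":0.4,"ax":0,"ay":0,"az":0,"fingers":1},{"dx":-0.05,"dy":0,"dz":0.55,"ax":0,"ay":0,"az":0,"fingers":1},{"dx":-0.05,"dy":0,"dz":0.55,"ax":0,"ay":0,"az":0,"fingers":1},{"dx":-0.05,"dy":0,"dz":0.55,"ax":0,"ay":0,"az":0,"fingers":1}]'
```

```text
time_s: 9.88
position: [0.49, 0.0329, 0.0685]
ee_rot: [0.001, 1.0, -0.0, 0.0]
wrist_force: [-3.5, 0.1, 6.4]
grip_width: 0.0444
grip_force: 126.1
```

```bash
python3 -m crank '[{"dx":0.03,"dy":0,"dz":0.15,"ax":0,"ay":0,"az":0,"fingers":1},{"dx":0.03,"dy":0,"dz":0.25,"ax":0,"ay":0,"az":0,"fingers":1},{"dx":0.03,"dy":0,"dz":0.25,"ax":0,"ay":0,"az":0,"fingers":1},{"dx":0.03,"dy":0,"dz":0.25,"ax":0,"ay":0,"az":0,"fingers":1},{"dx":0.03,"dy":0,"dz":0.25,"ax":0,"ay":0,"az":0,"fingers":1}]'
```

```text
time_s: 10.5
position: [0.49, 0.0329, 0.0665]
ee_rot: [0.001, 1.0, -0.0, 0.001]
wrist_force: [-3.6, 0.6, 10.3]
grip_width: 0.0447
grip_force: 126.7
```

Upward force is 10 N, which puts the ring about 4 mm down. I'll do a visual check before handing in.

```bash
python3 -m crank '[{"dx":0.02,"dy":0,"dz":0,"ax":0,"ay":0,"az":0,"fingers":1},{"dx":0.02,"dy":0,"dz":0,"ax":0,"ay":0,"az":0,"fingers":1},{"dx":0.02,"dy":0,"dz":0,"ax":0,"ay":0,"az":0,"fingers":1},{"dx":0.02,"dy":0,"dz":0,"ax":0,"ay":0,"az":0,"fingers":1}]'
python3 - <<'E'
from h import *
from bench import vision
s=vision.camera("side"); n=vision.camera("scene")
def cr(c,u,v):return cv2.resize(c["img"][v-22:v+23,u-20:u+20,::-1],(400,450),interpolation=cv2.INTER_CUBIC)
cv2.imwrite("pics/w6.png",np.hstack([cr(s,233,198),cr(n,255,210)]))
E
```

```text
time_s: 11.0
position: [0.49, 0.0329, 0.0665]
ee_rot: [0.001, 1.0, -0.0, 0.001]
wrist_force: [-1.8, 0.4, 9.8]
grip_width: 0.0447
grip_force: 126.7
```

View pics/w6.png

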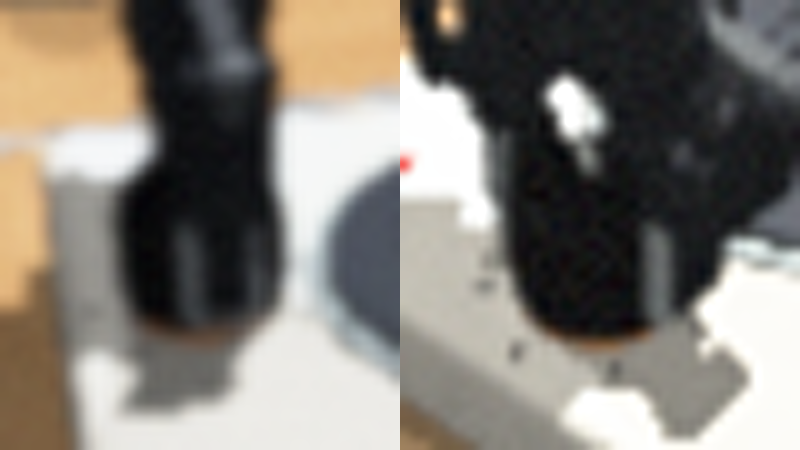

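The knob sits squarely on the spindle with only a thin sliver of orange ring showing (side 200,335; scene 600,345), and the force is steady at about 10 N. Handing in.

```bash
python3 -c "
from bench import r
print(r.job_done())"
```

```text
the job is handed in; nothing more can be done
None
```

The black knob is clicked onto the spindle, and the hand still grips and presses it with about 10 N, which puts the orange ring roughly 4 mm down by that force; the job is handed in, and no verdict was returned.

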